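Close the well and present the ball tray to the reader

TASK

Lower the open lid of the test station gently until it is fully shut, without slamming it, so that nothing can fall into the well. Then lift the tray with its loose steel ball, carry it without losing the ball from its pocket, and hold it level and still with the ball over the black reader window in the middle of the shut lid, the tray's underside about 5 cm above the lid. Finish while still holding it there, touching neither station nor table with it, and leave the jar, the crucible and the brass weight alone.

Things in the scene. Friction and masses are not known exactly. Their poses are not given: they have to be found in the camera images.
- station: Fixed test station: cream housing 260 x 240 x 80 mm (its x, y, z) with a teal band round the foot and a round open well 150 mm wide in the top. Origin: centre of its underside, on the work surface. Its own -x side faces the robot, give or take its yaw; the lid is hinged along the far (+x) side.
- lid (a joint): Lid hinge, rad: 0 fully shut (lid flat, on its stop), positive open; starts 0.7 to 1.15. The lid is a round aluminium disc, 200 mm across, 10 mm thick, 0.3 kg, with a teal tab at its free front. The hinge is stiff: the lid stays at any angle it is left at; 1 to 4 N down on the tab closes it.
- lid_hinge (a point): Point on the lid's hinge axis, in the middle of it, 110 mm behind the station's centre (along station +x) and 80.5 mm above the work surface. The axis runs along the station's y. The lid's underside starts at this axis; its upper face is 10 mm off it.
- lid_tab (a point): Point on the upper face of the lid's teal tab (50 mm wide, 10 mm thick, reaching 205 to 255 mm from the hinge axis), 245 mm from the hinge axis, on the middle line. With the lid shut it is 90 mm above the work surface and the tab juts 15 mm past the housing's front.
- lid_window (a point): Centre of the black round reader window (60 mm diameter, teal ring round it), flush in the lid's upper face, 110 mm from the hinge axis. With the lid shut it lies over the station's centre, 90.5 mm above the work surface; z is then up.
- tray: Loose teal tray, plate 156 x 80 x 12 mm (x, y, z), 0.28 kg, flat on the work surface. Origin: on the underside, below the centre of the black upright grip fin; plate spans x -87 to +69, y +-40 mm. Fin 36 mm long (x), 14 thick (y), top 60 mm above the underside; pinched across y at its centre the loaded tray balances. Pockets 34 mm wide, 5 deep, at x +45 (ball) and -55 (empty).
- tray_ballspot (a point): Where the ball's centre is when it rests in the middle of its pocket: 45 mm along the tray's +x from the fin, 19 mm above the tray's underside.
- ball_center (a point): Centre of the loose steel ball, 24 mm diameter, 56 g. It lies free in the tray's +x pocket with up to about 7 mm of play to each side, and rolls over the rim if the tray is tipped by about 50 degrees or jerked.
- jar: Bystander: loose amber jar, 64 mm diameter, 90 mm tall, on the side of the station where the tray is not. Origin: centre of its underside.
- crucible: Bystander: loose white ceramic cup, 56 mm across, 45 mm tall. Origin: centre of its underside.
- weight: Bystander: loose brass weight with a small knob, 44 mm diameter, 64 mm tall. Origin: centre of its underside.
- ball: The same ball as a body; its origin turns with it, so use ball_center for its place.

How it is judged:
By the outcome, as a careful person would: the job done as asked, in the order asked, and still so for the second after the job is handed in, while the arm keeps its last pose, push and grip.
It also fails if it takes over 64 s, if anything falls off the work surface, if the arm or the gripper's body presses on something with over 40 N, if the wrist force passes 120 N, or if a joint passes its speed limit or range.

ROBOT

A 6-joint arm with a two-finger parallel gripper is mounted at the origin on the work surface. World frame = base frame: x ahead of the robot, y to its left, z up, the work surface at z = 0. Lengths are in mm, angles in rad, forces in N, time in s.
With the tool pointing down it reaches from about 300 to 875 mm from the base axis. Payload 4.2 kg.
Tool frame: the origin (TCP) lies on the mounting face of the last link; the fingertips stand 173 mm ahead of it and the grasp point (between the pads) lies 155 mm ahead of it; z points along the fingers, y is the direction in which the jaws open and shut (so a half turn about z gives the same grasp; the last joint's range is limited). The gripper opens to 85 mm and grips with 20 to 120 N. Pads are 22 mm wide; open, the fingers measure 114 mm over their backs; the gripper's body (76 mm by 85 mm) begins 54 mm behind the grasp point. The pads swing forward as they close: fully open they stand 13 mm farther back than shut.
Start: joints at [1.234, 0.32, 1.565, -0, 1.257, -0.02], TCP at [179.125, 546.386, 404.738] pointing down, gripper open.
Joint ranges: [-3.11, 3.11], [-0.84, 2.01], [0.21, 2.61], [-1.34, 4.49], [0.05, 2.63], [-2.56, 2.56]. Speed limits (rad/s): [2.57, 2.57, 3.14, 3.14, 3.14, 3.14].

INTERFACE

Orientations are given as a unit quaternion [w, x, y, z].
In Python, from cell import get_state, read_camera, calibration, job_done, search_frame, masks_of, pinpoint gives the robot as it stands.
- The arm moves only by the shell command python3 -m crank 'ROWS' [FORCE]. ROWS is JSON, a list of rows, each an object of numbers: "jaw": the opening, from 0 (shut) to 1 (fully open); "tx", "ty", "tz": the shift along the tool's x, y, z in units of 40 mm (1.0 is 40 mm); "rx", "ry", "rz": the turn, a rotation vector about the tool's x, y, z in rad. A call has 1 to 5 rows; each row shifts and turns the commanded pose from where the row before left it, along the tool's axes as they then stand; what a row does not reach is not made up. A row lasts 1/10 s, in which the tool goes at most 50 mm and 8.59 degrees, less where a joint would pass 70% of its speed; a pose out of reach is approached as far as the arm can. A call is refused whole if a number of a shift passes 1 or a number of a turn 0.15, either way. A call with a gripper value outside its range is refused whole. The fingers move at their own pace and stop on an object; FORCE is the grip in N (left out, the last holds). Time passes only in rows, so rows that do not move let the fingers close. It gives the time, the measured TCP pose, the force and the opening at its end, in the units of the state.
- get_state(): the state, without advancing time (a new reading comes with each control period).
- read_camera(name): name is "scene" or "top" or "wrist"; returns the picture (480x640x3 uint8, red, green, blue); there is no depth.
- calibration(name): a dict with "intrinsics" (3x3 intrinsics, pixels), "camera_from_world" (4x4, takes a point from world to camera coordinates); the wrist camera has in their place "tool_from_camera" (4x4, takes a point from camera to tool coordinates, whose origin is the TCP and whose axes are the flange's). Camera axes: x right, y down, z forward; pixel columns grow to the right and rows downward; lengths in mm; the calibration is good to about 2 mm. A picture is of the moment at which its call begins: read the wrist's pose just before it. calibration takes no time and is no camera call.
- job_done(): hands the job in, once; it reports no verdict.
Trained networks look in the newest picture that a camera, given by its name, has taken for a name from the list of things; names that differ only in an ending like _2 or _b are one class to them, and where a whole thing is asked for, a point or a joint stands for the part that bears it (a point fixed in the world has none). Each returns a list of dicts, best first, with "conf" (0 to 1); they miss things now and then, are a little off and sometimes report something else, mostly with a low value. They report only what shows in the picture. A call takes as long as a camera call.
- search_frame(camera, name): "box" ([centre column, centre row, width, height] in pixels, round what is visible of it).
- masks_of(camera, name): "region" (480x640 bool, what is visible of it) and "box" ([centre column, centre row, width, height] in pixels, round what is visible of it).
- pinpoint(camera, name): "xy" ([column, row] in pixels: a listed point, or the origin of a listed thing).
The state is a dict: "t": time; "joint_positions": joint angles; "qd": joint speeds; "effort": joint torques, N m; "eef_pos": TCP position; "orientation": TCP orientation; "ft_force": force on the tool from outside, world axes, zero at the start; "torque": the same for the moment, N m; "grip_width": finger opening in mm.
Only numpy, scipy, OpenCV 4.12 (cv2) and the standard library are available. Lean on these libraries where they do the work, as an engineer would, in place of code of your own. Each camera call takes 0.05 s, during which the arm holds its last target.

## Working session

There is one attempt and no reset: what is moved stays moved. The work goes in short steps, Python scripts to look and compute and a shell command to move; the robot and the scene stay as the last step left them, time stands still between calls to the robot, and variables do not carry over. Pictures are saved under pics/ and viewed, and the job is handed in when it is done.

```bash
ls; mkdir -p pics
cat > h.py <<'E'
import numpy as np, cv2
from cell import *
from scipy.spatial.transform import Rotation as R
def shot(cam,fn):
    im=read_camera(cam); cv2.imwrite('pics/'+fn,im[:,:,::-1]); return im
def ray(cam,uv,st=None):
    c=calibration(cam);K=np.array(c['intrinsics']);d=np.linalg.inv(K)@[uv[0],uv[1],1]
    if 'camera_from_world' in c:
        T=np.linalg.inv(np.array(c['camera_from_world']))
    else:
        st=st or get_state();W=np.eye(4);q=st['orientation'];W[:3,:3]=R.from_quat([q[1],q[2],q[3],q[0]]).as_matrix();W[:3,3]=st['eef_pos'];T=W@np.array(c['tool_from_camera'])
    return T[:3,3],T[:3,:3]@d
def atz(cam,uv,z,st=None):
    o,d=ray(cam,uv,st);return o+d*(z-o[2])/d[2]
def proj(cam,p):
    c=calibration(cam);T=np.array(c['camera_from_world']);q=T[:3,:3]@p+T[:3,3];q=np.array(c['intrinsics'])@q;return q[:2]/q[2]
E
python3 - <<'E'
from h import *
s=get_state();print(s)
for cam in('top','scene'):
    shot(cam,cam+'0.png')
    for n in ['lid_hinge','lid_tab','lid_window','tray','tray_ballspot','ball_center','jar','crucible','weight','station']:
        r=pinpoint(cam,n)
        print(cam,n,[(np.round(x['xy'],1),round(x['conf'],2)) for x in r[:2]])
E
```

```text
pics
{'t': 0.0, 'joint_positions': array([ 1.23401337e+00,  3.20312170e-01,  1.56568902e+00, -2.89285755e-05,
        1.25736838e+00, -1.99905525e-02]), 'qd': array([ 0.00065777,  0.00145234, -0.00063911,  0.00067057, -0.00106261,
        0.00086442]), 'effort': array([-1.45617191e-04, -4.15526927e+01, -2.34163123e+01, -3.40261451e-06,
        8.10020225e-03, -1.88272736e-06]), 'eef_pos': array([179.06801977, 546.23423196, 403.86644878]), 'orientation': array([-1.44112755e-04,  1.57730211e-01,  9.87481843e-01, -8.76801297e-04]), 'ft_force': array([-0.94623436,  0.56150454,  0.23193317]), 'torque': array([ 0.01797013, -0.02933057,  0.02047063]), 'grip_width': 85.29976298618767}
top lid_hinge [(array([324.9, 198.2]), 0.88)]
top lid_tab [(array([318.8, 226.9]), 0.86)]
top lid_window [(array([321.3, 212.3]), 0.94)]
top tray [(array([179.3, 309.9]), 0.95), (array([163.8, 298. ]), 0.24)]
top tray_ballspot [(array([165.7, 296.8]), 0.81)]
top ball_center [(array([164.9, 294.5]), 0.4)]
top jar [(array([437.7, 297.3]), 0.9)]
top crucible [(array([189.6, 187.5]), 0.62), (array([437.1, 296.1]), 0.6)]
top weight [(array([456.7, 202.8]), 0.73)]
top station [(array([456., 205.]), 0.61), (array([321.5, 250.8]), 0.56)]
scene lid_hinge [(array([274.5, 270.1]), 0.95)]
scene lid_tab []
scene lid_window [(array([294.8, 226.5]), 0.55)]
scene tray [(array([504.8, 353. ]), 0.96)]
scene tray_ballspot [(array([511.2, 373.6]), 0.82), (array([330.1, 269. ]), 0.7)]
scene ball_center []
scene jar [(array([292.3, 164.3]), 0.74)]
scene crucible [(array([371.4, 459.2]), 0.72)]
scene weight [(array([192.2, 195.8]), 0.59)]
scene station [(array([329.6, 269.2]), 0.61)]
```

View pics/top0.png

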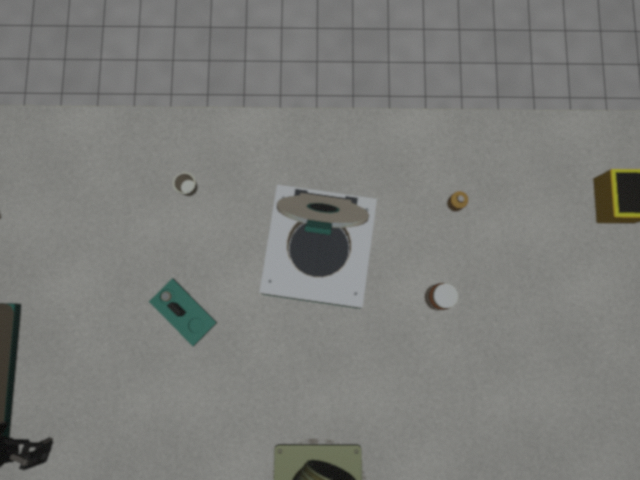

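View pics/scene0.png

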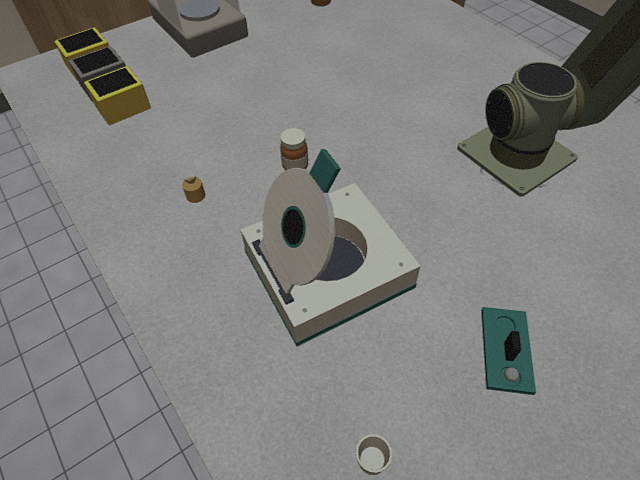

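Run:
```python
from h import *
for n,uv,z in [('hinge',(324.9,198.2),80.5),('tray',(179.3,309.9),0),('ballspot',(165.7,296.8),19),('jar',(437.7,297.3),0),('cruc',(189.6,187.5),0),('weight',(456.7,202.8),0),('station',(321.5,250.8),0)]:
    print(n,np.round(atz('top',uv,z),1))
for n,uv,z in [('hinge',(274.5,270.1),80.5),('tray',(504.8,353),0),('ballspot',(511.2,373.6),19),('cruc',(371,459),0),('weight',(192,195.8),0),('jar',(292,164),0),('station',(329.6,269.2),0)]:
    print('scene',n,np.round(atz('scene',uv,z),1))
for c in('top','scene'): print(c,np.round(ray(c,(320,240))[0]),calibration(c)['intrinsics'][0])
# triangulate window
o1,d1=ray('top',(321.3,212.3));o2,d2=ray('scene',(294.8,226.5))
A=np.c_[d1,-d2];x=np.linalg.lstsq(A,o2-o1,rcond=None)[0];print('win',o1+d1*x[0],o2+d2*x[1])
print(calibration('wrist'))
```

```text
hinge [680.  -13.1  80.5]
tray [416.1 343.    0. ]
ballspot [447.2 371.9  19. ]
jar [ 450.6 -294.7    0. ]
cruc [725.8 331.2   0. ]
weight [ 690.8 -349.5    0. ]
station [565.1  -5.8   0. ]
scene hinge [678.2 -13.1  80.5]
scene tray [417.8 336.7   0. ]
scene ballspot [448.7 371.4  19. ]
scene cruc [726.3 332.8   0. ]
scene weight [ 697.5 -347.4    0. ]
scene jar [ 456.2 -296.     0. ]
scene station [564.    2.5   0. ]
top [ 400.   -6. 1187.] [477.88591622   0.         324.97968597]
scene [891. 450. 834.] [490.64415096   0.         324.85269997]
win [624.65537842  -4.88635005 175.61604567] [629.08515187  -8.82093226 176.5954694 ]
{'intrinsics': array([[375.02700302,   0.        , 326.14246754],
       [  0.        , 375.02700302, 233.40783235],
       [  0.        ,   0.        ,   1.        ]]), 'tool_from_camera': array([[ 1.12692967e-03, -9.48864048e-01, -3.15682987e-01,
         8.13486307e+01],
       [ 9.99999314e-01,  1.16968561e-03,  5.40297471e-05,
        -2.44678583e-02],
       [ 3.17982963e-04, -3.15682831e-01,  9.48864716e-01,
         3.01373870e+01],
       [ 0.00000000e+00,  0.00000000e+00,  0.00000000e+00,
         1.00000000e+00]])}
```

Run:
```python
from h import *
im=cv2.imread('pics/top0.png')
cv2.imwrite('pics/z1.png',cv2.resize(im[170:320,240:400],None,fx=5,fy=4*1.25,interpolation=cv2.INTER_CUBIC)[:600*2])
cv2.imwrite('pics/z1.png',cv2.resize(im[170:320,245:395],(600,600),interpolation=cv2.INTER_CUBIC))
im=cv2.imread('pics/scene0.png')
cv2.imwrite('pics/z2.png',cv2.resize(im[140:350,225:435],(600,600),interpolation=cv2.INTER_CUBIC))
```

```text
(no output)
```

View pics/z1.png

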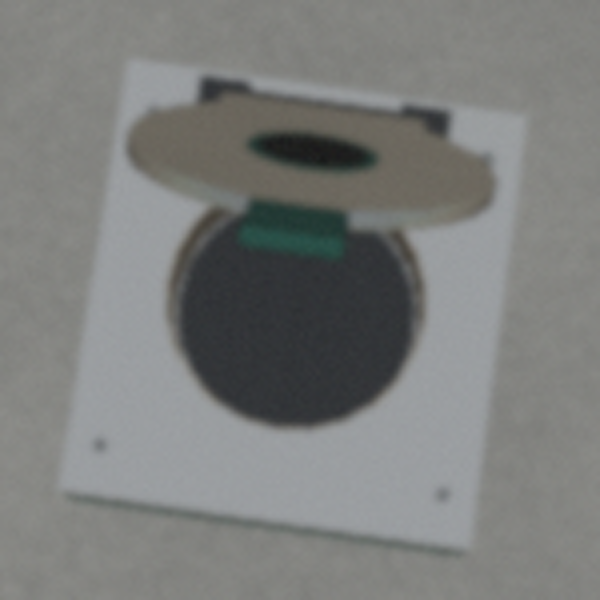

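View pics/z2.png

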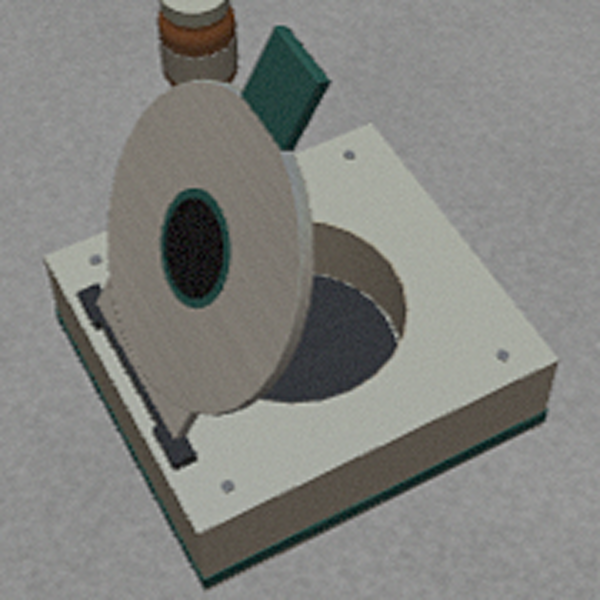

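Run:
```python
from h import *
from scipy.optimize import least_squares
T=[(127,60),(527,115),(62,492),(470,552)];T=[(245+u/4,170+v/4) for u,v in T]
S=[(45,260),(203,530),(370,125),(557,360)];S=[(225+u*.35,140+v*.35) for u,v in S]
L=np.array([(130,120),(130,-120),(-130,120),(-130,-120)])
# scene order: back-right(45,260)? assign: scene cam from +x,+y side
Sl=np.array([(130,-120),(130,120),(-130,-120),(-130,120)])
def st(p,l,z): c,s=np.cos(p[2]),np.sin(p[2]); return np.array([p[0]+c*l[0]-s*l[1],p[1]+s*l[0]+c*l[1],z])
def f(p,cams='ts'):
    r=[]
    if 't' in cams:
        for l,u in zip(L,T): r+=list(proj('top',st(p,l,80))-u)
    if 's' in cams:
        for l,u in zip(Sl,S): r+=list(proj('scene',st(p,l,80))-u)
    return r
for c in('t','s','ts'):
    p=least_squares(f,[570,0,-.137],args=(c,)).x; print(c,np.round(p,3),np.round(f(p,c),1))
def lid(p,a,r,w,h): return st(p,(110-r*np.cos(a)+h*np.sin(a),w),80.5+r*np.sin(a)+h*np.cos(a))
obsT=[((245+313/4,170+151/4),110,0,10)]
obsS=[((225+196*.35,140+248*.35),110,0,10),((225+280*.35,140+27*.35),255,-25,10),((225+328*.35,140+80*.35),255,25,10)]
g=lambda a:[x for u,r,w,h in obsT for x in proj('top',lid(p,a[0],r,w,h))-u]+[x for u,r,w,h in obsS for x in proj('scene',lid(p,a[0],r,w,h))-u]
a=least_squares(g,[.97]).x;print(a,np.round(g(a),1))
for r in(225,235,245,255):print(r,np.round(lid(p,a[0],r,0,10)))
```

```text
t [ 5.66911e+02 -3.45000e-01 -1.33000e-01] [ 0.2 -0.1  0.1 -0.  -0.7  0.3  0.4 -0.2]
s [ 5.67911e+02  3.39000e+00 -1.30000e-01] [-0.4 -0.9 -0.8  1.7  0.1 -1.   1.2 -0.7]
ts [ 5.67322e+02  1.65700e+00 -1.31000e-01] [-0.8 -0.2 -0.8 -0.3 -1.4  0.2 -0.3 -0.5 -0.6 -1.7 -1.2  0.7 -0.1 -1.6
  0.8 -1.3]
[1.05471173] [-1.1  1.   0.7 -0.6  0.2 -1.9 -0.8 -0.6]
225 [575.   1. 281.]
235 [570.   1. 290.]
245 [565.   2. 299.]
255 [560.   3. 307.]
```

```bash
cat > w.py <<'E'
import sys
from h import *
# where: current TCP, and tool-unit shifts to targets given as args x y z(of TCP) 
s=get_state();q=s['orientation'];M=R.from_quat([q[1],q[2],q[3],q[0]]).as_matrix();p=np.array(s['eef_pos'])
print('t',s['t'],'p',np.round(p,1),'toolx',np.round(M[:,0],3),'toolz',np.round(M[:,2],3),'F',np.round(s['ft_force'],1),'w',round(s['grip_width'],1))
if len(sys.argv)>3:
    print('shift units',np.round(M.T@(np.array([float(v) for v in sys.argv[1:4]])-p)/40,3))
E
python3 -m crank '[{"jaw":0,"tz":-0.4,"rz":-0.06},{"jaw":0,"tz":-0.6,"rz":-0.06},{"jaw":0,"tz":-0.7,"rz":-0.06},{"jaw":0,"tz":-0.5,"rz":-0.006},{"jaw":0,"tz":-0.2,"tx":-0.3,"ty":-0.3}]' 40; python3 w.py 583 0 500
```

```text
t 1.1 p [179.1 546.4 404.7] toolx [-0.95   0.312  0.   ] toolz [ 0.  0. -1.] F [-0.6  0.5 -0.6] w 85.4
shift units [-13.85   -9.834  -2.382]$[0]: bad value
```

```bash
python3 -m crank '[{"jaw":0.0,"tx":0.0,"ty":0.0,"tz":-0.4,"rx":0.0,"ry":0.0,"rz":-0.06},{"jaw":0.0,"tx":0.0,"ty":0.0,"tz":-0.6,"rx":0.0,"ry":0.0,"rz":-0.06},{"jaw":0.0,"tx":0.0,"ty":0.0,"tz":-0.7,"rx":0.0,"ry":0.0,"rz":-0.06}]' 40; python3 w.py 583 0 500
```

```text
t: 1.4
eef_pos: [179.1, 546.3, 472.7]
orientation: [-0.0, 0.067, 0.998, -0.001]
ft_force: [0.4, 0.6, 0.4]
grip_width: 43.9
t 1.4 p [179.1 546.3 472.7] toolx [-0.991  0.134  0.   ] toolz [-0.001 -0.002 -1.   ] F [0.4 0.6 0.4] w 43.9
shift units [-11.836 -12.182  -0.662]
```

```bash
python3 -m crank '[{"jaw":0,"tx":-0.3,"ty":-0.3,"tz":-0.3,"rx":0,"ry":0,"rz":0},{"jaw":0,"tx":-0.6,"ty":-0.62,"tz":-0.3,"rx":0,"ry":0,"rz":0},{"jaw":0,"tx":-0.6,"ty":-0.62,"tz":0,"rx":0,"ry":0,"rz":0},{"jaw":0,"tx":-0.6,"ty":-0.62,"tz":0,"rx":0,"ry":0,"rz":0},{"jaw":0,"tx":-0.6,"ty":-0.62,"tz":0,"rx":0,"ry":0,"rz":0}]' 40
python3 -m crank '[{"jaw":0,"tx":-0.6,"ty":-0.62,"tz":0,"rx":0,"ry":0,"rz":0},{"jaw":0,"tx":-0.6,"ty":-0.62,"tz":0,"rx":0,"ry":0,"rz":0},{"jaw":0,"tx":-0.6,"ty":-0.62,"tz":0,"rx":0,"ry":0,"rz":0},{"jaw":0,"tx":-0.6,"ty":-0.62,"tz":0,"rx":0,"ry":0,"rz":0},{"jaw":0,"tx":-0.6,"ty":-0.62,"tz":0,"rx":0,"ry":0,"rz":0}]'
python3 w.py 583 0 500
```

```text
t: 1.9
eef_pos: [271.8, 419.3, 496.2]
orientation: [0.0, 0.069, 0.998, -0.001]
ft_force: [0.1, 0.4, 0.9]
grip_width: -0.0
t: 2.4
eef_pos: [373.4, 279.9, 496.2]
orientation: [-0.0, 0.069, 0.998, -0.001]
ft_force: [0.1, 0.0, -0.2]
grip_width: -0.1
t 2.4 p [373.4 279.9 496.2] toolx [-0.99   0.138  0.   ] toolz [-0.    -0.001 -1.   ] F [ 0.1  0.  -0.2] w -0.1
shift units [-6.158 -6.206 -0.09 ]
```

```bash
python3 -m crank '[{"jaw":0,"tx":-0.7,"ty":-0.62,"tz":-0.1,"rx":0,"ry":0,"rz":0},{"jaw":0,"tx":-0.7,"ty":-0.62,"tz":0,"rx":0,"ry":0,"rz":0},{"jaw":0,"tx":-0.7,"ty":-0.62,"tz":0,"rx":0,"ry":0,"rz":0},{"jaw":0,"tx":-0.7,"ty":-0.62,"tz":0,"rx":0,"ry":0,"rz":0},{"jaw":0,"tx":-0.7,"ty":-0.62,"tz":0,"rx":0,"ry":0,"rz":0}]'
python3 -m crank '[{"jaw":0,"tx":-0.65,"ty":-0.62,"tz":0,"rx":0,"ry":0,"rz":0},{"jaw":0,"tx":-0.65,"ty":-0.62,"tz":0,"rx":0,"ry":0,"rz":0},{"jaw":0,"tx":-0.6,"ty":-0.62,"tz":0,"rx":0,"ry":0,"rz":0},{"jaw":0,"tx":-0.5,"ty":-0.62,"tz":0,"rx":0,"ry":0,"rz":0},{"jaw":0,"tx":-0.3,"ty":-0.5,"tz":0,"rx":0,"ry":0,"rz":0}]'
python3 w.py 583 0 500
python3 - <<'E'
from h import *
shot('wrist','w1.png');shot('scene','s1.png')
E
```

```text
t: 2.9
eef_pos: [495.0, 137.9, 500.2]
orientation: [-0.0, 0.069, 0.998, -0.0]
ft_force: [-0.8, 0.9, 0.3]
grip_width: -0.0
t: 3.4
eef_pos: [585.9, 4.8, 499.6]
orientation: [-0.001, 0.07, 0.998, -0.0]
ft_force: [0.4, 0.7, -0.8]
grip_width: -0.2
t 3.4 p [585.9   4.8 499.6] toolx [-0.99   0.139  0.001] toolz [-0.002 -0.001 -1.   ] F [ 0.4  0.7 -0.8] w -0.2
shift units [ 0.055 -0.13  -0.009]
```

View pics/w1.png

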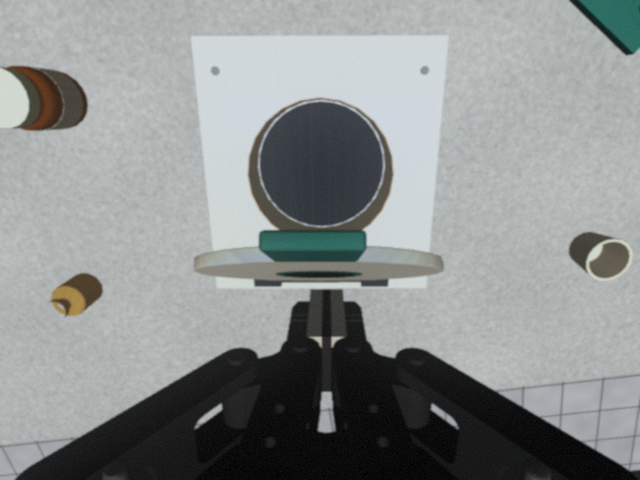

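View pics/s1.png

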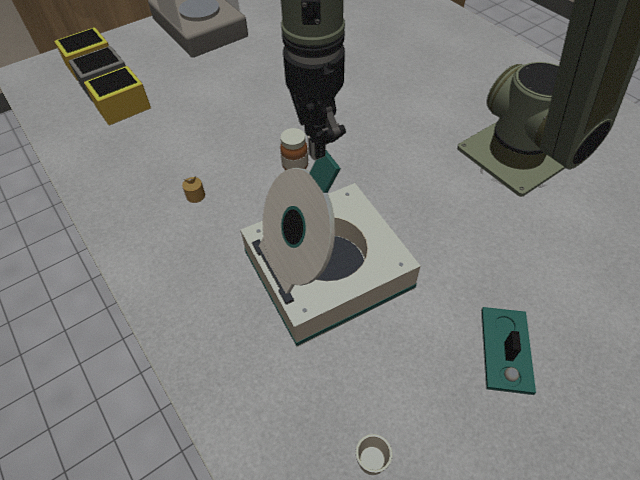

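```bash
python3 -m crank '[{"jaw":0,"tx":0.03,"ty":-0.13,"tz":0.15,"rx":0,"ry":0,"rz":0.008},{"jaw":0,"tx":0,"ty":0,"tz":0.2,"rx":0,"ry":0,"rz":0},{"jaw":0,"tx":0,"ty":0,"tz":0.15,"rx":0,"ry":0,"rz":0},{"jaw":0,"tx":0,"ty":0,"tz":0.1,"rx":0,"ry":0,"rz":0}]'
python3 -m crank '[{"jaw":0,"tx":0,"ty":0,"tz":0.08,"rx":0,"ry":0,"rz":0},{"jaw":0,"tx":0,"ty":0,"tz":0.08,"rx":0,"ry":0,"rz":0},{"jaw":0,"tx":0,"ty":0,"tz":0.08,"rx":0,"ry":0,"rz":0}]'
python3 w.py
```

```text
t: 3.9
eef_pos: [583.0, 3.2, 475.8]
orientation: [-0.001, 0.072, 0.997, 0.0]
ft_force: [-0.5, 1.0, 0.0]
grip_width: 0.1
t: 4.2
eef_pos: [583.6, 2.8, 467.0]
orientation: [0.0, 0.072, 0.997, 0.0]
ft_force: [-0.1, -0.1, -0.0]
grip_width: -0.0
t 4.2 p [583.6   2.8 467. ] toolx [-0.99   0.144 -0.   ] toolz [ 0.  0. -1.] F [-0.1 -0.1 -0. ] w -0.0
```

```bash
python3 -m crank '[{"jaw":0,"tx":0.08,"ty":-0.05,"tz":0.08,"rx":0,"ry":0,"rz":0.01},{"jaw":0,"tx":0.1,"ty":0,"tz":0.08,"rx":0,"ry":0,"rz":0},{"jaw":0,"tx":0.1,"ty":0,"tz":0.07,"rx":0,"ry":0,"rz":0}]'
python3 w.py
```

```text
t: 4.5
eef_pos: [571.8, 2.2, 457.9]
orientation: [0.0, 0.077, 0.997, -0.0]
ft_force: [0.7, -0.7, 1.4]
grip_width: -0.1
t 4.5 p [571.8   2.2 457.9] toolx [-0.988  0.154 -0.001] toolz [ 0.001 -0.    -1.   ] F [ 0.7 -0.7  1.4] w -0.1
```

```bash
python3 -m crank '[{"jaw":0,"tx":0.12,"ty":0,"tz":0.085,"rx":0,"ry":0,"rz":-0.01},{"jaw":0,"tx":0.12,"ty":0,"tz":0.085,"rx":0,"ry":0,"rz":-0.01},{"jaw":0,"tx":0.12,"ty":0,"tz":0.09,"rx":0,"ry":0,"rz":0},{"jaw":0,"tx":0.12,"ty":0,"tz":0.1,"rx":0,"ry":0,"rz":0},{"jaw":0,"tx":0.12,"ty":0,"tz":0.1,"rx":0,"ry":0,"rz":0}]'
python3 w.py
python3 - <<'E'
from h import *
shot('scene','s2.png')
E
```

```text
t: 5.0
eef_pos: [547.9, 5.7, 439.2]
orientation: [-0.0, 0.067, 0.998, 0.0]
ft_force: [0.2, 0.1, 1.6]
grip_width: -0.6
t 5.0 p [547.9   5.7 439.2] toolx [-0.991  0.134  0.   ] toolz [-0.  0. -1.] F [0.2 0.1 1.6] w -0.6
```

View pics/s2.png

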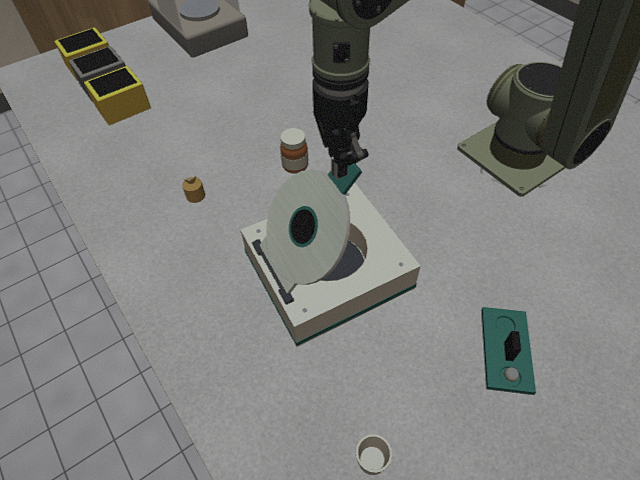

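```bash
python3 -m crank '[{"jaw":0,"tx":0.13,"ty":0,"tz":0.11,"rx":0,"ry":0,"rz":0},{"jaw":0,"tx":0.13,"ty":0,"tz":0.11,"rx":0,"ry":0,"rz":0},{"jaw":0,"tx":0.13,"ty":0,"tz":0.11,"rx":0,"ry":0,"rz":0},{"jaw":0,"tx":0.13,"ty":0,"tz":0.12,"rx":0,"ry":0,"rz":0},{"jaw":0,"tx":0.13,"ty":0,"tz":0.12,"rx":0,"ry":0,"rz":0}]'
python3 -m crank '[{"jaw":0,"tx":0.13,"ty":0,"tz":0.14,"rx":0,"ry":0,"rz":0},{"jaw":0,"tx":0.13,"ty":0,"tz":0.14,"rx":0,"ry":0,"rz":0},{"jaw":0,"tx":0.13,"ty":0,"tz":0.15,"rx":0,"ry":0,"rz":0},{"jaw":0,"tx":0.12,"ty":0,"tz":0.16,"rx":0,"ry":0,"rz":0},{"jaw":0,"tx":0.11,"ty":0,"tz":0.16,"rx":0,"ry":0,"rz":0}]'
python3 w.py
```

```text
t: 5.55
eef_pos: [522.3, 9.2, 416.2]
orientation: [0.0, 0.067, 0.998, 0.0]
ft_force: [0.9, -0.3, 1.2]
grip_width: -0.2
t: 6.05
eef_pos: [497.5, 12.5, 386.2]
orientation: [-0.0, 0.067, 0.998, 0.0]
ft_force: [-0.4, 0.1, 0.5]
grip_width: 0.0
t 6.05 p [497.5  12.5 386.2] toolx [-0.991  0.134  0.001] toolz [-0.001  0.    -1.   ] F [-0.4  0.1  0.5] w 0.0
```

```bash
python3 -m crank '[{"jaw":0,"tx":0.1,"ty":-0.01,"tz":0.16,"rx":0,"ry":0,"rz":0},{"jaw":0,"tx":0.1,"ty":-0.01,"tz":0.16,"rx":0,"ry":0,"rz":0},{"jaw":0,"tx":0.1,"ty":0,"tz":0.165,"rx":0,"ry":0,"rz":0},{"jaw":0,"tx":0.09,"ty":0,"tz":0.165,"rx":0,"ry":0,"rz":0},{"jaw":0,"tx":0.09,"ty":0,"tz":0.17,"rx":0,"ry":0,"rz":0}]'
python3 -m crank '[{"jaw":0,"tx":0.08,"ty":0,"tz":0.17,"rx":0,"ry":0,"rz":0},{"jaw":0,"tx":0.08,"ty":0,"tz":0.17,"rx":0,"ry":0,"rz":0},{"jaw":0,"tx":0.07,"ty":0,"tz":0.17,"rx":0,"ry":0,"rz":0},{"jaw":0,"tx":0.06,"ty":0,"tz":0.16,"rx":0,"ry":0,"rz":0},{"jaw":0,"tx":0.06,"ty":0,"tz":0.16,"rx":0,"ry":0,"rz":0}]'
python3 w.py
python3 - <<'E'
from h import *
shot('scene','s3.png')
E
```

```text
t: 6.55
eef_pos: [478.7, 14.3, 353.4]
orientation: [0.0, 0.067, 0.998, 0.0]
ft_force: [1.6, 0.7, 0.3]
grip_width: 0.0
t: 7.05
eef_pos: [464.9, 16.2, 320.2]
orientation: [0.0, 0.067, 0.998, 0.0]
ft_force: [0.4, -0.2, 1.0]
grip_width: 0.4
t 7.05 p [464.9  16.2 320.2] toolx [-0.991  0.134 -0.   ] toolz [ 0.  0. -1.] F [ 0.4 -0.2  1. ] w 0.4
```

View pics/s3.png

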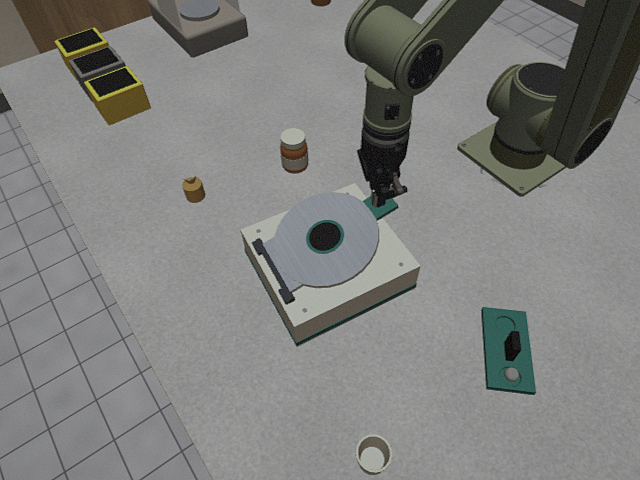

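```bash
python3 -m crank '[{"jaw":0,"tx":0.05,"ty":0,"tz":0.15,"rx":0,"ry":0,"rz":0},{"jaw":0,"tx":0.05,"ty":0,"tz":0.15,"rx":0,"ry":0,"rz":0},{"jaw":0,"tx":0.04,"ty":0,"tz":0.14,"rx":0,"ry":0,"rz":0},{"jaw":0,"tx":0.04,"ty":0,"tz":0.13,"rx":0,"ry":0,"rz":0},{"jaw":0,"tx":0.04,"ty":0,"tz":0.12,"rx":0,"ry":0,"rz":0}]'
python3 -m crank '[{"jaw":0,"tx":0.03,"ty":0,"tz":0.11,"rx":0,"ry":0,"rz":0},{"jaw":0,"tx":0.03,"ty":0,"tz":0.1,"rx":0,"ry":0,"rz":0},{"jaw":0,"tx":0.02,"ty":0,"tz":0.1,"rx":0,"ry":0,"rz":0},{"jaw":0,"tx":0.02,"ty":0,"tz":0.08,"rx":0,"ry":0,"rz":0},{"jaw":0,"tx":0,"ty":0,"tz":0.06,"rx":0,"ry":0,"rz":0}]'
python3 w.py
```

```text
t: 7.6
eef_pos: [456.3, 17.4, 292.7]
orientation: [-0.0, 0.067, 0.998, 0.0]
ft_force: [0.5, 0.1, 0.9]
grip_width: -0.1
t: 8.1
eef_pos: [452.2, 17.9, 274.8]
orientation: [-0.0, 0.067, 0.998, 0.0]
ft_force: [-0.3, -0.5, -0.4]
grip_width: 0.1
t 8.1 p [452.2  17.9 274.8] toolx [-0.991  0.134  0.001] toolz [-0.001  0.    -1.   ] F [-0.3 -0.5 -0.4] w 0.1
```

```bash
python3 -m crank '[{"jaw":0,"tx":0.01,"ty":0,"tz":0.05,"rx":0,"ry":0,"rz":0},{"jaw":0,"tx":0,"ty":0,"tz":0.05,"rx":0,"ry":0,"rz":0},{"jaw":0,"tx":0,"ty":0,"tz":0.05,"rx":0,"ry":0,"rz":0},{"jaw":0,"tx":0,"ty":0,"tz":0.04,"rx":0,"ry":0,"rz":0},{"jaw":0,"tx":0,"ty":0,"tz":0.04,"rx":0,"ry":0,"rz":0}]'
python3 -m crank '[{"jaw":0,"tx":0,"ty":0,"tz":0.03,"rx":0,"ry":0,"rz":0}]'
python3 w.py
```

```text
t: 8.6
eef_pos: [452.0, 17.9, 265.8]
orientation: [0.0, 0.067, 0.998, 0.0]
ft_force: [-0.4, 0.1, -0.0]
grip_width: -0.2
t: 8.7
eef_pos: [452.0, 17.9, 264.6]
orientation: [-0.0, 0.067, 0.998, 0.0]
ft_force: [-0.2, -0.2, 1.0]
grip_width: 0.0
t 8.7 p [452.   17.9 264.6] toolx [-0.991  0.134  0.   ] toolz [-0.  0. -1.] F [-0.2 -0.2  1. ] w 0.0
```

```bash
for i in 1 2 3 4; do python3 -m crank '[{"jaw":0,"tx":0,"ty":0,"tz":0.02,"rx":0,"ry":0,"rz":0}]' | grep -E "pos|force"; done
```

```text
eef_pos: [452.0, 17.9, 263.9]
ft_force: [-1.0, -0.6, 7.0]
eef_pos: [452.0, 17.9, 263.8]
ft_force: [-4.2, -0.3, 13.1]
eef_pos: [452.0, 17.9, 263.7]
ft_force: [-5.9, -0.2, 19.7]
eef_pos: [451.9, 17.9, 263.6]
ft_force: [-7.8, -0.4, 26.0]
```

```bash
python3 -m crank '[{"jaw":0,"tx":0,"ty":0,"tz":-0.1,"rx":0,"ry":0,"rz":0},{"jaw":0,"tx":0,"ty":0,"tz":-0.3,"rx":0,"ry":0,"rz":0},{"jaw":0,"tx":0,"ty":0.2,"tz":-0.5,"rx":0,"ry":0,"rz":0},{"jaw":0,"tx":0,"ty":0.4,"tz":-0.3,"rx":0,"ry":0,"rz":0},{"jaw":0,"tx":0,"ty":0.6,"tz":0,"rx":0,"ry":0,"rz":0}]'
python3 w.py
python3 - <<'E'
from h import *
shot('scene','s4.png'); shot('top','t4.png')
for cam in('top','scene'):
    for n,z in [('lid_window',90.5),('lid_tab',90),('lid_hinge',80.5),('tray',0),('tray_ballspot',19),('ball_center',19)]:
        for x in pinpoint(cam,n)[:2]: print(cam,n,np.round(x['xy'],1),round(x['conf'],2),np.round(atz(cam,x['xy'],z),1))
im=cv2.imread('pics/s4.png');cv2.imwrite('pics/z4.png',cv2.resize(im[180:350,235:435],(800,600),interpolation=cv2.INTER_CUBIC))
im=cv2.imread('pics/t4.png');cv2.imwrite('pics/z5.png',cv2.resize(im[270:355,140:225],(600,600),interpolation=cv2.INTER_CUBIC))
E
```

```text
t: 9.6
eef_pos: [459.1, 65.5, 311.2]
orientation: [0.002, 0.068, 0.998, 0.0]
ft_force: [1.0, -0.4, 0.6]
grip_width: -0.1
t 9.6 p [459.1  65.5 311.2] toolx [-0.991  0.136 -0.004] toolz [ 0.004  0.    -1.   ] F [ 1.  -0.4  0.6] w -0.1
top lid_window [317.8 246.5] 0.91 [562.5   2.8  90.5]
top lid_tab [310.  303.2] 0.87 [431.7  19.6  90. ]
top lid_hinge [323.1 198.6] 0.87 [679.   -8.8  80.5]
top tray [182.1 309.2] 0.6 [417.8 336.3   0. ]
top tray_ballspot [310.5 304.8] 0.5 [429.9  20.   19. ]
top tray_ballspot [187.7 188.6] 0.2 [717.7 330.5  19. ]
top ball_center [164.5 294.6] 0.38 [452.5 375.1  19. ]
scene lid_window [327.  245.4] 0.65 [571.6   5.   90.5]
scene lid_tab [385.2 218. ] 0.64 [440.3  19.   90. ]
scene lid_hinge [275.3 271.3] 0.72 [678.5 -10.   80.5]
scene lid_hinge [504.7 350.3] 0.49 [460.  344.3  80.5]
scene tray [504.8 350.1] 0.58 [413.5 332.9   0. ]
scene tray_ballspot [513.9 371.9] 0.59 [442.6 372.1  19. ]
scene ball_center [511.5 371.3] 0.6 [445.1 368.9  19. ]
```

View pics/z4.png

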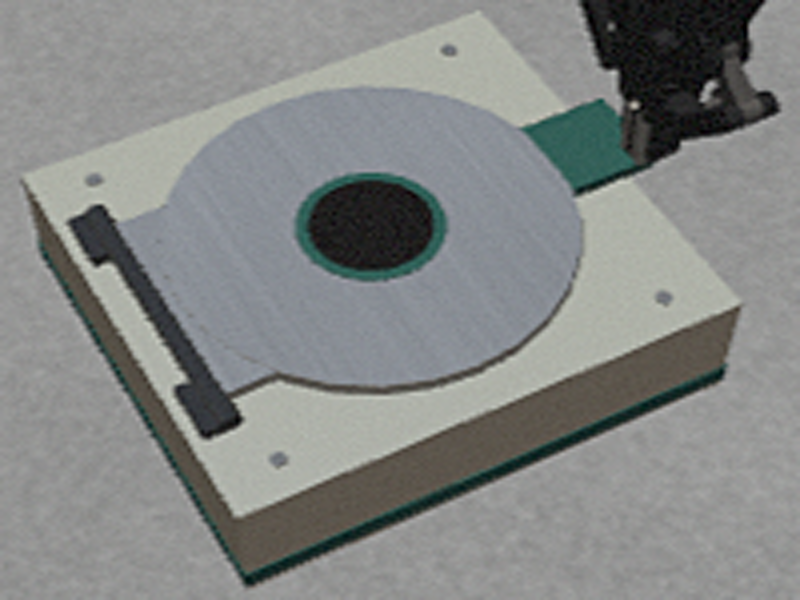

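View pics/z5.png

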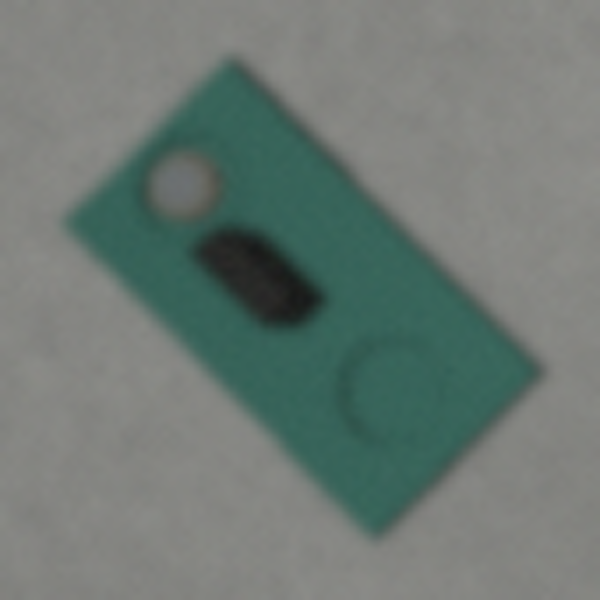

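```bash
python3 - <<'E'
from h import *
from scipy.optimize import least_squares
k=85/600
ob=[((232,55),(69,-40)),((65,222),(69,40)),((377,540),(-87,40)),((545,372),(-87,-40))]
def P(p,l,z): c,s=np.cos(p[2]),np.sin(p[2]); return np.array([p[0]+c*l[0]-s*l[1],p[1]+s*l[0]+c*l[1],z])
f=lambda p:[x for u,l in ob for x in proj('top',P(p,l,12))-[140+u[0]*k,270+u[1]*k]]
p=least_squares(f,[416,340,.8]).x;print(p,np.round(f(p),1))
print('ball',atz('top',(140+181*k,270+184*k),19),'spot',P(p,(45,0),19))
print(get_state()['joint_positions'])
E
python3 w.py 417 340 300
```

```text
[417.2650863  336.59458757   0.8059613 ] [ 0.1  0.1 -0.1 -0.1 -0.   0.1  0.1 -0.1]
ball [448.98466681 372.11146001  19.        ] spot [448.42389545 369.06193443  19.        ]
[ 1.16566197e-01  2.34014942e-01  1.95309320e+00  8.12033393e-05
  9.54522840e-01 -1.31914140e+00]
t 10.3 p [458.5  65.3 309.5] toolx [-0.991  0.135  0.   ] toolz [-0.  0. -1.] F [-1.  -0.1 -0.2] w -0.1
shift units [1.952 6.666 0.237]
```

```bash
python3 -m crank '[{"jaw":0.3,"tx":0.15,"ty":0.4,"tz":-0.1,"rx":0,"ry":0,"rz":0},{"jaw":0.6,"tx":0.2,"ty":0.7,"tz":0,"rx":0,"ry":0,"rz":0},{"jaw":0.6,"tx":0.2,"ty":0.8,"tz":0,"rx":0,"ry":0,"rz":0},{"jaw":0.6,"tx":0.2,"ty":0.8,"tz":0,"rx":0,"ry":0,"rz":0},{"jaw":0.6,"tx":0.2,"ty":0.8,"tz":0,"rx":0,"ry":0,"rz":0}]'
python3 -m crank '[{"jaw":0.6,"tx":0.2,"ty":0.8,"tz":0,"rx":0,"ry":0,"rz":0},{"jaw":0.6,"tx":0.2,"ty":0.8,"tz":0,"rx":0,"ry":0,"rz":0},{"jaw":0.6,"tx":0.2,"ty":0.7,"tz":0,"rx":0,"ry":0,"rz":0},{"jaw":0.6,"tx":0.2,"ty":0.5,"tz":0,"rx":0,"ry":0,"rz":0},{"jaw":0.6,"tx":0.2,"ty":0.3,"tz":0,"rx":0,"ry":0,"rz":-0.1}]'
python3 -m crank '[{"jaw":0.6,"tx":0,"ty":0,"tz":0,"rx":0,"ry":0,"rz":-0.14},{"jaw":0.6,"tx":0,"ty":0,"tz":0,"rx":0,"ry":0,"rz":-0.14},{"jaw":0.6,"tx":0,"ty":0,"tz":0,"rx":0,"ry":0,"rz":-0.14},{"jaw":0.6,"tx":0,"ty":0,"tz":0,"rx":0,"ry":0,"rz":-0.14},{"jaw":0.6,"tx":0,"ty":0,"tz":0,"rx":0,"ry":0,"rz":-0.14}]'
python3 -m crank '[{"jaw":0.6,"tx":0,"ty":0,"tz":0,"rx":0,"ry":0,"rz":-0.14},{"jaw":0.6,"tx":0,"ty":0,"tz":0,"rx":0,"ry":0,"rz":0},{"jaw":0.6,"tx":0,"ty":0,"tz":0,"rx":0,"ry":0,"rz":0}]'
python3 w.py 417.3 336.6 197
python3 - <<'E'
from h import *
s=get_state();shot('wrist','w5.png')
for n,z in [('tray',0),('tray_ballspot',19),('ball_center',19)]:
    for x in pinpoint('wrist',n)[:1]: print(n,np.round(x['xy'],1),round(x['conf'],2),np.round(atz('wrist',x['xy'],z,s),1))
E
```

```text
t: 10.8
eef_pos: [439.4, 210.4, 313.6]
orientation: [0.0, 0.068, 0.998, 0.0]
ft_force: [0.1, 0.1, 1.0]
grip_width: 51.2
t: 11.3
eef_pos: [416.5, 339.2, 313.4]
orientation: [0.0, 0.016, 1.0, 0.0]
ft_force: [-0.4, -0.4, -0.6]
grip_width: 51.1
t: 11.8
eef_pos: [416.6, 337.5, 313.4]
orientation: [-0.0, -0.329, 0.944, -0.0]
ft_force: [-0.0, -0.6, 0.2]
grip_width: 51.4
t: 12.1
eef_pos: [416.7, 337.5, 313.5]
orientation: [-0.0, -0.39, 0.921, 0.0]
ft_force: [-1.3, 0.5, 0.8]
grip_width: 51.0
t 12.1 p [416.7 337.5 313.5] toolx [-0.695 -0.719  0.   ] toolz [-0.  0. -1.] F [-1.3  0.5  0.8] w 51.0
shift units [ 0.006 -0.028  2.912]
tray [325.5 221. ] 0.9 [418.7 339.3   0. ]
ball_center [323.8 282.4] 0.64 [450.2 370.1  19. ]
```

View pics/w5.png

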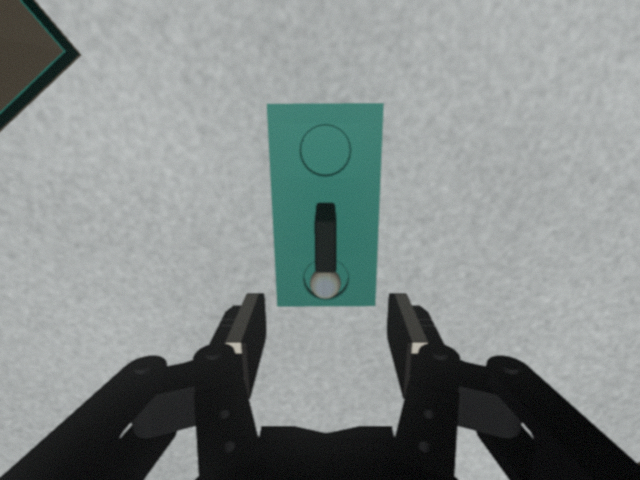

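Run:
```python
from h import *
s=get_state();p=np.array(s['eef_pos']);x=np.array([.695,.719,0])
for uv,z in [((325.5,103),12),((326.5,306),12),((325.5,203.5),60),((326,271.5),60),((325.5,150),12),((325,285),19)]:
    d=atz('wrist',uv,z,s)-p;print(uv,z,round(d@x,1),round(d@np.array([-.719,.695,0]),1))
```

```text
(325.5, 103) 12 -85.0 -0.4
(326.5, 306) 12 71.3 0.7
(325.5, 203.5) 60 -26.3 -0.3
(326, 271.5) 60 19.1 0.2
(325.5, 150) 12 -53.5 -0.4
(325, 285) 19 49.0 -0.5
```

```bash
python3 -m crank '[{"jaw":0.6,"tx":-0.04,"ty":0,"tz":0.4,"rx":0,"ry":0,"rz":0},{"jaw":0.6,"tx":0,"ty":0,"tz":0.6,"rx":0,"ry":0,"rz":0},{"jaw":0.6,"tx":0,"ty":0,"tz":0.6,"rx":0,"ry":0,"rz":0},{"jaw":0.6,"tx":0,"ty":0,"tz":0.6,"rx":0,"ry":0,"rz":0},{"jaw":0.6,"tx":0,"ty":0,"tz":0.4,"rx":0,"ry":0,"rz":0}]'
python3 -m crank '[{"jaw":0.6,"tx":0,"ty":0,"tz":0.2,"rx":0,"ry":0,"rz":0},{"jaw":0.6,"tx":0,"ty":0,"tz":0.08,"rx":0,"ry":0,"rz":0},{"jaw":0.6,"tx":0,"ty":0,"tz":0,"rx":0,"ry":0,"rz":0},{"jaw":0.6,"tx":0,"ty":0,"tz":0,"rx":0,"ry":0,"rz":0}]'
python3 w.py 418 338.5 197
```

```text
t: 12.8
eef_pos: [417.4, 338.5, 208.0]
orientation: [-0.001, -0.391, 0.92, -0.0]
ft_force: [-0.0, 0.3, 0.8]
grip_width: 51.5
t: 13.2
eef_pos: [418.0, 339.0, 199.1]
orientation: [0.001, -0.392, 0.92, 0.0]
ft_force: [-0.8, -0.5, 0.2]
grip_width: 51.4
t 13.2 p [418.  339.  199.1] toolx [-0.693 -0.721 -0.002] toolz [ 0.001  0.001 -1.   ] F [-0.8 -0.5  0.2] w 51.4
shift units [ 0.009 -0.007  0.053]
```

```bash
python3 -m crank '[{"jaw":0.45,"tx":0,"ty":0,"tz":0.04,"rx":0,"ry":0,"rz":0},{"jaw":0.35,"tx":0,"ty":0,"tz":0,"rx":0,"ry":0,"rz":0},{"jaw":0.25,"tx":0,"ty":0,"tz":0,"rx":0,"ry":0,"rz":0},{"jaw":0.18,"tx":0,"ty":0,"tz":0,"rx":0,"ry":0,"rz":0},{"jaw":0.1,"tx":0,"ty":0,"tz":0,"rx":0,"ry":0,"rz":0}]' 60
python3 -m crank '[{"jaw":0,"tx":0,"ty":0,"tz":0,"rx":0,"ry":0,"rz":0},{"jaw":0,"tx":0,"ty":0,"tz":0,"rx":0,"ry":0,"rz":0},{"jaw":0,"tx":0,"ty":0,"tz":0,"rx":0,"ry":0,"rz":0}]' 70
python3 w.py
```

```text
t: 13.7
eef_pos: [417.9, 338.8, 197.0]
orientation: [0.0, -0.392, 0.92, 0.0]
ft_force: [0.3, 0.4, 2.0]
grip_width: 13.2
t: 14.0
eef_pos: [417.9, 338.8, 197.1]
orientation: [0.0, -0.392, 0.92, 0.0]
ft_force: [-0.2, -0.3, 5.3]
grip_width: 13.1
t 14.0 p [417.9 338.8 197.1] toolx [-0.693 -0.721 -0.001] toolz [ 0.001  0.    -1.   ] F [-0.2 -0.3  5.3] w 13.1
```

```bash
python3 -m crank '[{"jaw":0,"tx":0,"ty":0,"tz":-0.03,"rx":0,"ry":0,"rz":0},{"jaw":0,"tx":0,"ty":0,"tz":-0.06,"rx":0,"ry":0,"rz":0},{"jaw":0,"tx":0,"ty":0,"tz":-0.1,"rx":0,"ry":0,"rz":0},{"jaw":0,"tx":0,"ty":0,"tz":-0.13,"rx":0,"ry":0,"rz":0},{"jaw":0,"tx":0,"ty":0,"tz":-0.16,"rx":0,"ry":0,"rz":0}]'
python3 -m crank '[{"jaw":0,"tx":0,"ty":0,"tz":-0.19,"rx":0,"ry":0,"rz":0},{"jaw":0,"tx":0,"ty":0,"tz":-0.22,"rx":0,"ry":0,"rz":0},{"jaw":0,"tx":0,"ty":0,"tz":-0.22,"rx":0,"ry":0,"rz":0},{"jaw":0,"tx":0,"ty":0,"tz":-0.22,"rx":0,"ry":0,"rz":0},{"jaw":0,"tx":0,"ty":0,"tz":-0.22,"rx":0,"ry":0,"rz":0}]'
python3 w.py
python3 - <<'E'
from h import *
shot('wrist','w6.png')
E
```

```text
t: 14.5
eef_pos: [417.7, 338.7, 216.2]
orientation: [-0.0, -0.392, 0.92, -0.0]
ft_force: [-0.3, 0.5, -2.3]
grip_width: 13.3
t: 15.0
eef_pos: [417.7, 338.7, 259.7]
orientation: [0.0, -0.392, 0.92, 0.0]
ft_force: [0.3, 1.1, -3.4]
grip_width: 13.0
t 15.0 p [417.7 338.7 259.7] toolx [-0.693 -0.721 -0.   ] toolz [ 0.  0. -1.] F [ 0.3  1.1 -3.4] w 13.0
```

View pics/w6.png

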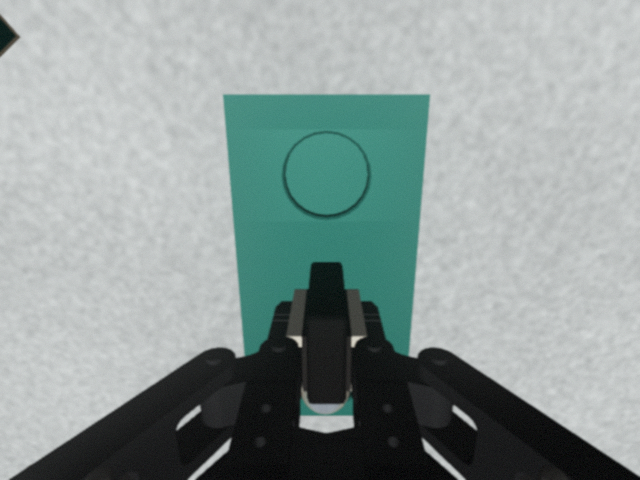

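```bash
python3 -m crank '[{"jaw":0,"tx":0,"ty":0,"tz":-0.1,"rx":0,"ry":0,"rz":0},{"jaw":0,"tx":0,"ty":0,"tz":-0.2,"rx":0,"ry":0,"rz":0},{"jaw":0,"tx":0,"ty":0,"tz":-0.27,"rx":0,"ry":0,"rz":0},{"jaw":0,"tx":0,"ty":0,"tz":-0.3,"rx":0,"ry":0,"rz":0},{"jaw":0,"tx":0,"ty":0,"tz":-0.3,"rx":0,"ry":0,"rz":0}]'
python3 -m crank '[{"jaw":0,"tx":0,"ty":0,"tz":-0.3,"rx":0,"ry":0,"rz":0},{"jaw":0,"tx":0,"ty":0,"tz":-0.27,"rx":0,"ry":0,"rz":0},{"jaw":0,"tx":0,"ty":0,"tz":-0.2,"rx":0,"ry":0,"rz":0},{"jaw":0,"tx":0,"ty":0,"tz":-0.12,"rx":0,"ry":0,"rz":0},{"jaw":0,"tx":0,"ty":0,"tz":-0.06,"rx":0,"ry":0,"rz":0}]'
python3 w.py
python3 - <<'E'
from h import *
# target: ball over (567,1.5)
s=get_state();q=s['orientation'];M=R.from_quat([q[1],q[2],q[3],q[0]]).as_matrix();p=np.array(s['eef_pos'])
for ty in (0.806,0.3,0.1,-.131):
    b=np.array([567,2.]);f=b-46*np.array([np.cos(ty),np.sin(ty)]);d=np.array([*f,p[2]])-p
    print(ty,f,'units in current frame',M.T@d/40)
print(s['joint_positions'])
E
```

```text
t: 15.55
eef_pos: [417.8, 338.8, 306.7]
orientation: [0.0, -0.392, 0.92, 0.0]
ft_force: [1.4, -0.1, -3.3]
grip_width: 13.2
t: 16.05
eef_pos: [417.7, 338.7, 344.0]
orientation: [0.0, -0.392, 0.92, 0.0]
ft_force: [0.3, 0.7, -3.3]
grip_width: 13.1
t 16.05 p [417.7 338.7 344. ] toolx [-0.693 -0.721 -0.   ] toolz [ 0.  0. -1.] F [ 0.3  0.7 -3.3] w 13.1
0.806 [535.15005733 -31.19007611] units in current frame [ 4.63303989e+00 -8.52476691e+00 -2.22155072e-03]
0.3 [523.0545215  -11.59392951] units in current frame [ 4.48937091e+00 -7.96726932e+00 -2.15265851e-03]
0.1 [521.2298084   -2.59233717] units in current frame [ 4.35873284e+00 -7.77843714e+00 -2.09001780e-03]
-0.131 [521.39413886   8.00877942] units in current frame [ 4.16480617e+00 -7.59774649e+00 -1.99703123e-03]
[ 6.59924251e-01  3.08321667e-01  1.74353583e+00  7.83373657e-05
  1.08926072e+00 -1.71612398e+00]
```

```bash
python3 -m crank '[{"jaw":0,"tx":0,"ty":0,"tz":0,"rx":0,"ry":0,"rz":0.02},{"jaw":0,"tx":0,"ty":0,"tz":0,"rx":0,"ry":0,"rz":0.04},{"jaw":0,"tx":0,"ty":0,"tz":0,"rx":0,"ry":0,"rz":0.06},{"jaw":0,"tx":0,"ty":0,"tz":0,"rx":0,"ry":0,"rz":0.07},{"jaw":0,"tx":0,"ty":0,"tz":0,"rx":0,"ry":0,"rz":0.07}]'
python3 -m crank '[{"jaw":0,"tx":0,"ty":0,"tz":0,"rx":0,"ry":0,"rz":0.07},{"jaw":0,"tx":0,"ty":0,"tz":0,"rx":0,"ry":0,"rz":0.07},{"jaw":0,"tx":0,"ty":0,"tz":0,"rx":0,"ry":0,"rz":0.07},{"jaw":0,"tx":0,"ty":0,"tz":0,"rx":0,"ry":0,"rz":0.07},{"jaw":0,"tx":0,"ty":0,"tz":0,"rx":0,"ry":0,"rz":0.06}]'
python3 -m crank '[{"jaw":0,"tx":0,"ty":0,"tz":0,"rx":0,"ry":0,"rz":0.05},{"jaw":0,"tx":0,"ty":0,"tz":0,"rx":0,"ry":0,"rz":0.04},{"jaw":0,"tx":0,"ty":0,"tz":0,"rx":0,"ry":0,"rz":0.02},{"jaw":0,"tx":0,"ty":0,"tz":0,"rx":0,"ry":0,"rz":0}]'
python3 w.py 521 -2.6 344
```

```text
t: 16.55
eef_pos: [417.6, 338.6, 342.8]
orientation: [-0.001, -0.267, 0.964, -0.0]
ft_force: [-0.4, -0.2, -1.9]
grip_width: 13.3
t: 17.05
eef_pos: [417.6, 338.7, 342.8]
orientation: [-0.001, -0.101, 0.995, -0.0]
ft_force: [-0.7, -1.0, -3.2]
grip_width: 13.5
t: 17.45
eef_pos: [417.7, 338.7, 343.1]
orientation: [-0.0, -0.048, 0.999, -0.0]
ft_force: [0.6, -0.6, -3.5]
grip_width: 13.4
t 17.45 p [417.7 338.7 343.1] toolx [-0.995 -0.095  0.001] toolz [-0.001 -0.    -1.   ] F [ 0.6 -0.6 -3.5] w 13.4
shift units [-1.761 -8.739 -0.02 ]
```

```bash
python3 -m crank '[{"jaw":0,"tx":-0.02,"ty":-0.08,"tz":0,"rx":0,"ry":0,"rz":0},{"jaw":0,"tx":-0.03,"ty":-0.16,"tz":0,"rx":0,"ry":0,"rz":0},{"jaw":0,"tx":-0.05,"ty":-0.24,"tz":0,"rx":0,"ry":0,"rz":0},{"jaw":0,"tx":-0.06,"ty":-0.32,"tz":0,"rx":0,"ry":0,"rz":0},{"jaw":0,"tx":-0.08,"ty":-0.4,"tz":0,"rx":0,"ry":0,"rz":0}]'
python3 -m crank '[{"jaw":0,"tx":-0.08,"ty":-0.4,"tz":0,"rx":0,"ry":0,"rz":0},{"jaw":0,"tx":-0.08,"ty":-0.4,"tz":0,"rx":0,"ry":0,"rz":0},{"jaw":0,"tx":-0.08,"ty":-0.4,"tz":0,"rx":0,"ry":0,"rz":0},{"jaw":0,"tx":-0.08,"ty":-0.4,"tz":0,"rx":0,"ry":0,"rz":0},{"jaw":0,"tx":-0.08,"ty":-0.4,"tz":0,"rx":0,"ry":0,"rz":0}]'
python3 -m crank '[{"jaw":0,"tx":-0.08,"ty":-0.4,"tz":0,"rx":0,"ry":0,"rz":0},{"jaw":0,"tx":-0.08,"ty":-0.4,"tz":0,"rx":0,"ry":0,"rz":0},{"jaw":0,"tx":-0.08,"ty":-0.4,"tz":0,"rx":0,"ry":0,"rz":0},{"jaw":0,"tx":-0.08,"ty":-0.4,"tz":0,"rx":0,"ry":0,"rz":0},{"jaw":0,"tx":-0.08,"ty":-0.4,"tz":0,"rx":0,"ry":0,"rz":0}]'
python3 w.py 521 -2.6 344
```

```text
t: 17.95
eef_pos: [432.1, 290.7, 343.6]
orientation: [0.0, -0.048, 0.999, -0.0]
ft_force: [0.2, -0.2, -2.4]
grip_width: 13.2
t: 18.45
eef_pos: [455.6, 211.8, 343.6]
orientation: [0.0, -0.047, 0.999, -0.0]
ft_force: [0.4, -0.2, -2.2]
grip_width: 13.1
t: 18.95
eef_pos: [479.0, 133.7, 343.6]
orientation: [0.0, -0.047, 0.999, -0.0]
ft_force: [0.7, 0.3, -3.3]
grip_width: 13.4
t 18.95 p [479.  133.7 343.6] toolx [-0.996 -0.094 -0.   ] toolz [ 0. -0. -1.] F [ 0.7  0.3 -3.3] w 13.4
shift units [-0.725 -3.491 -0.008]
```

```bash
python3 -m crank '[{"jaw":0,"tx":-0.08,"ty":-0.4,"tz":0,"rx":0,"ry":0,"rz":0},{"jaw":0,"tx":-0.08,"ty":-0.4,"tz":0,"rx":0,"ry":0,"rz":0},{"jaw":0,"tx":-0.08,"ty":-0.4,"tz":0,"rx":0,"ry":0,"rz":0},{"jaw":0,"tx":-0.08,"ty":-0.38,"tz":0,"rx":0,"ry":0,"rz":0},{"jaw":0,"tx":-0.08,"ty":-0.35,"tz":0,"rx":0,"ry":0,"rz":0}]'
python3 -m crank '[{"jaw":0,"tx":-0.07,"ty":-0.32,"tz":0,"rx":0,"ry":0,"rz":0},{"jaw":0,"tx":-0.06,"ty":-0.28,"tz":0,"rx":0,"ry":0,"rz":0},{"jaw":0,"tx":-0.05,"ty":-0.24,"tz":0,"rx":0,"ry":0,"rz":0},{"jaw":0,"tx":-0.04,"ty":-0.2,"tz":0,"rx":0,"ry":0,"rz":0},{"jaw":0,"tx":-0.03,"ty":-0.15,"tz":0,"rx":0,"ry":0,"rz":0}]'
python3 -m crank '[{"jaw":0,"tx":-0.02,"ty":-0.1,"tz":0,"rx":0,"ry":0,"rz":0},{"jaw":0,"tx":-0.01,"ty":-0.06,"tz":0,"rx":0,"ry":0,"rz":0},{"jaw":0,"tx":-0.01,"ty":-0.03,"tz":0,"rx":0,"ry":0,"rz":0},{"jaw":0,"tx":0,"ty":0,"tz":0,"rx":0,"ry":0,"rz":0},{"jaw":0,"tx":0,"ty":0,"tz":0,"rx":0,"ry":0,"rz":0}]'
python3 w.py 521 -2.6 344
python3 - <<'E'
from h import *
s=get_state()
for cam in('top','scene','wrist'):
    shot(cam,cam+'7.png')
    for n,z in [('tray',140),('tray_ballspot',165),('ball_center',165),('lid_window',90.5)]:
        for x in pinpoint(cam,n)[:1]: print(cam,n,np.round(x['xy'],1),round(x['conf'],2),np.round(atz(cam,x['xy'],z,s),1))
im=cv2.imread('pics/top7.png');cv2.imwrite('pics/z7.png',cv2.resize(im[170:320,245:395],(600,600),interpolation=cv2.INTER_CUBIC))
im=cv2.imread('pics/scene7.png');cv2.imwrite('pics/z8.png',cv2.resize(im[150:350,225:435],(630,600),interpolation=cv2.INTER_CUBIC))
E
```

```text
t: 19.45
eef_pos: [502.1, 58.4, 343.6]
orientation: [0.0, -0.047, 0.999, -0.0]
ft_force: [-0.4, 0.3, -2.9]
grip_width: 13.2
t: 19.95
eef_pos: [516.9, 13.3, 343.4]
orientation: [-0.0, -0.048, 0.999, 0.0]
ft_force: [0.8, 0.8, -3.6]
grip_width: 13.3
t: 20.45
eef_pos: [518.9, 6.7, 343.5]
orientation: [-0.0, -0.048, 0.999, 0.0]
ft_force: [-0.4, -0.3, -3.3]
grip_width: 13.1
t 20.45 p [518.9   6.7 343.5] toolx [-0.995 -0.095  0.   ] toolz [-0.  0. -1.] F [-0.4 -0.3 -3.3] w 13.1
shift units [-0.029 -0.235 -0.012]
top tray [316.2 260. ] 0.78 [525.1   5.7 140. ]
top ball_center [188.8 186.2] 0.48 [683.4 286.2 165. ]
scene tray [350.2 214.9] 0.97 [517.3   3.9 140. ]
scene tray_ballspot [274.8 272. ] 0.44 [703.7  42.3 165. ]
scene ball_center [331.3 223. ] 0.68 [568.7  14.8 165. ]
wrist tray [326.1 286. ] 0.93 [523.5   7.2 140. ]
```

View pics/z7.png

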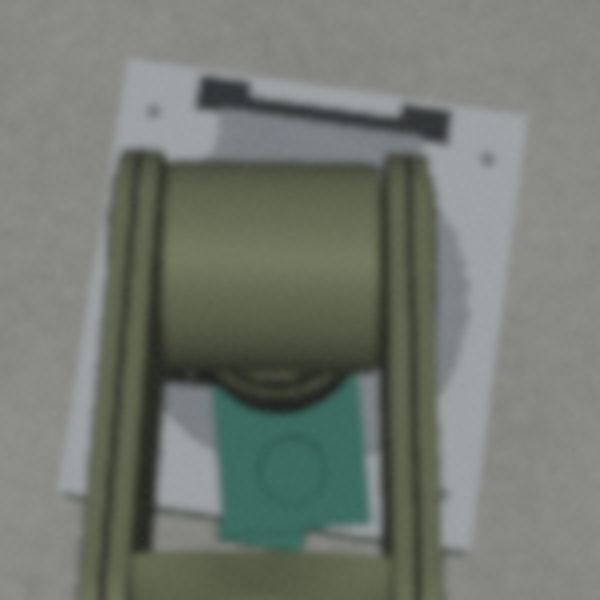

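View pics/z8.png

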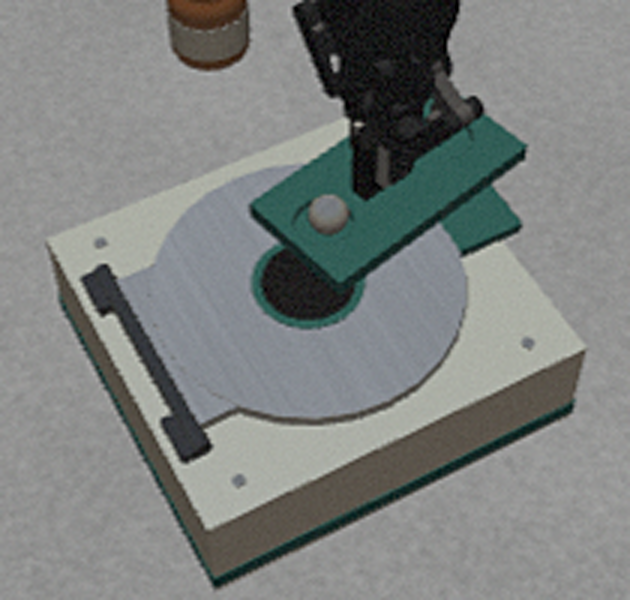

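View pics/wrist7.png

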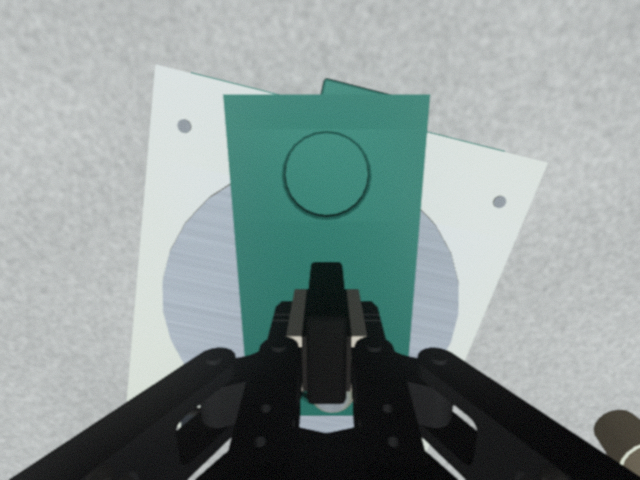

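Run:
```python
from h import *
s=get_state();zb=s['eef_pos'][2]-197+19
b=atz('scene',(225+328/3,150+214/3),zb);w=atz('scene',(235+371/4,180+226/(600/170)),90.5)
im=cv2.imread('pics/scene7.png').astype(int);print('zb',zb,'ball',b,'win',w)
# housing corners at z=80 in wrist: front left (155,65)->?, right (547,162)
for uv in [(155,65),(547,162)]: print(atz('wrist',uv,80,s))
print('ball wrist',atz('wrist',(330,403),zb,s))
# top window from t4: measure ring
t=cv2.imread('pics/t4.png')[:,:,::-1].astype(int);g=t.sum(2);m=np.zeros_like(g,bool);m[225:268,295:342]=g[225:268,295:342]<200
ys,xs=np.nonzero(m);print('top dark',xs.mean(),ys.mean(),len(xs),atz('top',(xs.mean(),ys.mean()),90.5))
t=cv2.imread('pics/s4.png')[:,:,::-1].astype(int);g=t.sum(2);m=np.zeros_like(g,bool);m[222:270,300:355]=g[222:270,300:355]<150
ys,xs=np.nonzero(m);print('scene dark',xs.mean(),ys.mean(),len(xs),atz('scene',(xs.mean(),ys.mean()),90.5))
# tray level: plate corners scene upper face z=zb-7
z=zb-7
for c in [(252,205),(342,285),(526,150)]: print(atz('scene',(225+c[0]/3,150+c[1]/3),z))
```

```text
zb 165.49843709258766 ball [562.44298898  15.26409879 165.49843709] win [568.55108208   3.26260693  90.5       ]
[ 423.87100108 -100.75954539   80.        ]
[455.98467365 137.28336742  80.        ]
ball wrist [573.7922592   13.70068066 165.49843709]
top dark 316.84697508896795 245.00711743772243 562 [566.03489692   5.04065681  90.5       ]
scene dark 327.2773375594295 243.43264659270997 631 [568.43112764   1.59474601  90.5       ]
[591.10241107 -21.77240473 158.49843709]
[583.84363645  57.23245988 158.49843709]
[431.85999658  42.53119654 158.49843709]
```

```bash
python3 -m crank '[{"jaw":0,"tx":-0.02,"ty":-0.04,"tz":0.02,"rx":0,"ry":0,"rz":0},{"jaw":0,"tx":-0.03,"ty":-0.09,"tz":0.05,"rx":0,"ry":0,"rz":0},{"jaw":0,"tx":-0.03,"ty":-0.08,"tz":0.05,"rx":0,"ry":0,"rz":0},{"jaw":0,"tx":-0.02,"ty":-0.05,"tz":0.03,"rx":0,"ry":0,"rz":0},{"jaw":0,"tx":0,"ty":0,"tz":0,"rx":0,"ry":0,"rz":0}]'
python3 -m crank '[{"jaw":0,"tx":0,"ty":0,"tz":0,"rx":0,"ry":0,"rz":0},{"jaw":0,"tx":0,"ty":0,"tz":0,"rx":0,"ry":0,"rz":0},{"jaw":0,"tx":0,"ty":0,"tz":0,"rx":0,"ry":0,"rz":0},{"jaw":0,"tx":0,"ty":0,"tz":0,"rx":0,"ry":0,"rz":0},{"jaw":0,"tx":0,"ty":0,"tz":0,"rx":0,"ry":0,"rz":0}]'
python3 w.py
python3 - <<'E'
from h import *
shot('scene','scene8.png');shot('wrist','wrist8.png')
im=cv2.imread('pics/scene8.png');cv2.imwrite('pics/z9.png',cv2.resize(im[150:350,225:435],(630,600),interpolation=cv2.INTER_CUBIC))
E
```

```text
t: 21.7
eef_pos: [524.1, -3.9, 337.2]
orientation: [-0.0, -0.047, 0.999, 0.0]
ft_force: [-0.3, 0.4, -2.5]
grip_width: 13.2
t: 22.2
eef_pos: [523.9, -3.5, 337.6]
orientation: [0.0, -0.048, 0.999, 0.0]
ft_force: [-0.2, -0.1, -2.3]
grip_width: 13.3
t 22.2 p [523.9  -3.5 337.6] toolx [-0.995 -0.095 -0.   ] toolz [ 0.  0. -1.] F [-0.2 -0.1 -2.3] w 13.3
```

View pics/z9.png

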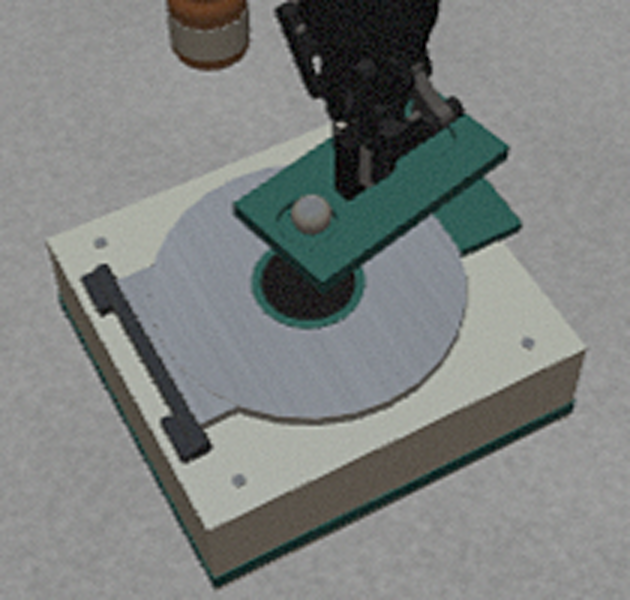

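View pics/wrist8.png

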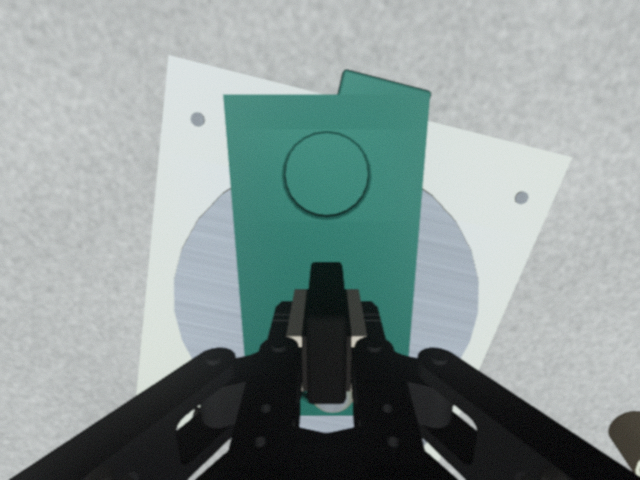

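Run:
```python
from h import *
s=get_state();zb=s['eef_pos'][2]-178;p=np.array(s['eef_pos'])
print('ball scene',atz('scene',(225+311/3,150+214/3),zb),'TCP based',p+np.array([45*.995,45*.095,0]))
x=np.array([.995,.095,0]);y=np.array([-.095,.995,0])
for uv in [(223,95),(430,95),(300,415),(352,415),(327,174)]:
    d=atz('wrist',uv,zb-7,s)-p;print(uv,round(d@x,1),round(d@y,1))
for c in [(235,210),(323,287),(508,150)]: print(atz('scene',(225+c[0]/3,150+c[1]/3),zb-7))
```

```text
ball scene [567.57268342   5.41517389 159.56275168] TCP based [568.70372855   0.77663992 337.56275168]
(223, 95) -86.3 -40.0
(430, 95) -86.4 40.2
(300, 415) 69.4 -13.4
(352, 415) 69.4 13.6
(327, 174) -55.7 0.4
[598.85073374 -28.81813156 152.56275168]
[590.76074083  48.41595139 152.56275168]
[436.69330632  32.33922922 152.56275168]
```

Run:
```python
from cell import *
print(get_state()['qd'].round(4)); print(job_done())
```

```text
[-0.0001 -0.0006 -0.0006  0.0003  0.0004  0.0004]
the job is handed in; nothing more can be done
None
```

I shut the lid, then lifted and carried the tray with its ball, and handed the job in at about 22 s with the tray held over the reader window.

**Lid:** I guided it down with the closed fingers on the tab, slowing to about 1 cm/s near the stop. It touched down at fingertip height 90.8 mm, which is fully shut. To confirm the stop I pressed a little further, up to about 26 N. The next pictures showed the lid flat.

**Tray:** It is gripped on the fin at 70 N. The wrist picture shows it level: plate length and width come out as 155.8 x 80.1 mm at one height, against 156 x 80 mm given. The underside is at about 140.5 mm, or 50 mm above the lid. The arm was still at the end.

**Ball over the window:** The ball is still in its pocket. My estimates disagree slightly:

| Estimate | x, y (mm) |
|---|---|
| Ball, from the scene camera | 568, 5 |
| Ball, from the arm position, if centred in its pocket | 569, 1 |
| Window centre | about 568, 2.5 |

The ball is therefore within about 3 mm of the window centre. In the final pose the arm hides the ball from the top camera, so I could not check it there.

The jar, crucible and weight were not touched.

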